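Release the ratchet clamp and tray the flow cell

ROBOT

A 7-joint arm with a two-finger parallel gripper is mounted at the origin on the work surface. World frame = base frame: x ahead of the robot, y to its left, z up, the work surface at z = 0. Lengths are in mm, angles in rad, forces in N, time in s.
With the tool pointing down it reaches from about 425 to 950 mm from the base axis. Payload 4.7 kg.
Tool frame: the origin (TCP) lies midway between the tips of the shut fingers; the grasp point (between the pads) lies 19 mm behind it; z points along the fingers, y is the direction in which the jaws open and shut (so a half turn about z gives the same grasp; the last joint's range is limited). The gripper opens to 87 mm and grips with 3 to 60 N. Pads are 19 mm wide; open, the fingers measure 117 mm over their backs; the gripper's body (75 mm by 190 mm) begins 51 mm behind the grasp point.
Start: joints at [1.15, 0.469, -0.049, 1.532, 0.024, 1.141, -0.082], TCP at [257.798, -623.851, 222.573] pointing down, gripper open.
Joint ranges: [-2.59, 2.59], [-0.33, 1.99], [-1.39, 1.29], [0.1, 2.45], [-1.04, 4.18], [0.21, 1.99], [-2.66, 2.66]. Speed limits (rad/s): [2.57, 2.57, 3.14, 3.14, 3.14, 3.14, 3.14].

INTERFACE

Orientations are given as [roll, pitch, yaw] about the fixed x, y, z axes, in that order (R = Rz(yaw) Ry(pitch) Rx(roll)).
In Python, from rig import robot, open_gripper, clamp, solver, cams, finish_job, readout gives the robot as it stands. Calls block until the motion is done:
- robot.move_ptp(position, orientation): joint-space move of the TCP to a pose.
- robot.move_straight(position, attitude=None, speed=150): straight line of the TCP; attitude=None keeps the orientation; speed is the mean speed in mm/s.
- robot.movej(angles): joint-space move.
- open_gripper() and clamp(squeeze=None): open the fingers fully, or close them until they stop; squeeze is the grip in N (None keeps the last).
- robot.pause(seconds).
- solver.solve_ik(position, orientation): joint angles nearest the present ones, or None.
- cams.read_camera(name): name is "scene" or "top" or "wrist"; returns a dict with "pixels" (400x640x3 uint8, blue, green, red), "depth" (400x640 float32, mm along the optical axis (not along the pixel's ray), 0 where there is no reading), "fx", "fy", "cx", "cy" (pixels), "camera_from_world" (4x4, takes a point from world to camera coordinates). Camera axes: x right, y up, looking along -z (the intrinsics and any distortion apply to the point x, -y, -z); pixel columns grow to the right and rows downward; lengths in mm; the calibration is good to about 2 mm. A picture is of the moment at which its call begins.
A pose or a line that the arm cannot do raises robot.MotionError and nothing moves.
- finish_job(): hands the job in, once; it reports no verdict.
Readings, each from a call of its own:
- readout.get_time_s(): time.
- readout.get_qpos(): joint angles.
- readout.get_joint_velocities(): joint speeds.
- readout.get_effort(): joint torques, N m.
- readout.get_eef_pos(): TCP position.
- readout.get_tcp_rot(): TCP orientation.
- readout.get_wrist_force(): force on the tool from outside, world axes, zero at the start.
- readout.get_torque(): the same for the moment, N m.
- readout.get_finger_gap(): finger opening in mm.
Only numpy, scipy, OpenCV 4.12 (cv2) and the standard library are available. Lean on these libraries where they do the work, as an engineer would, in place of code of your own. Each camera call takes 0.05 s, during which the arm holds its last target. There are 200 camera calls.

TASK

A white flow-cell housing is held in the ratchet clamp. Lift the clamp's pawl (the one with the thumb disc) well clear of the rack, then slide the clamp bar (the one with the black handle) all the way back from the housing. Then take the housing out and set it down upright in the empty, undivided tray without dropping it.

Things in the scene. Friction and masses are not known exactly. Their poses are not given: they have to be found in the camera images.
- pawl (a joint): Angle (rad) of the pawl's stiff hinge: 0 = nose down between the rack's teeth, bar locked; grows to 0.8 as the free end is lifted, clear of the teeth above 0.2. It stays where it is left; about 2 N at the disc lifts it. The hinge lies 58 mm towards -y and 26 mm below the disc's centre (point pawl_grip, pawl down), so lifting also carries the disc back: at 0.5 rad 25 mm up, 20 mm back.
- pawl_grip (a point): Centre of the thumb disc on the free end of the dark steel pawl, at the clamp's middle: upright, 24 mm across, 14 mm thick, centre 78 mm above the table. Its faces look along its x (the hinge's axis); pinch them from above. Pawl down, its axes are the clamp's: z up, y from bar handle to fixed jaw. Rack below: 44 mm high; guide cheeks at the hinge: 62 mm.
- bar (a joint): Travel (m) of the clamp bar: 0 = press head against the housing, 0.06 = fully back at its stop. Slides towards the clamp's -y. Locked while the pawl is down; with the pawl up about 3 N moves it, and it stays where it is left.
- bar_handle (a point): Grip point, 70 mm above the table, of the upright black handle on the rear end of the steel clamp bar: a round post, 18 mm in diameter, 38 to 83 mm high, with a 24 mm wide knob on top, to 94 mm. Axes are the clamp's: z up, y along the bar towards press head, housing and fixed jaw; the bar slides back along -y. With the bar forward it lies 113 mm behind the thumb disc.
- cell_mid (a point): Centre of the clamped white flow-cell housing: loose, 44 (x) by 40 (y) by 54 mm high, about 0.2 kg, two black ports on top. Stands on the clamp's 10 mm base plate, between fixed jaw (+y, 55 mm high) and press head (-y; its lip, 75 mm high, reaches 11 mm over the housing until the bar is back). Its x faces are free for the fingers. The lower, longer white block beside the clamp is a spare.
- tray_in (a point): Centre of the inner floor of the empty grey tray, fixed to the table: 140 by 140 mm outside, 130 by 130 mm inside, floor 5 mm above the table, rim 26 mm above the table, no dividers; x and y axes along its sides. The like tray with dividers, full of fittings, is not the one.
Mind the look-alikes: they are no part of the job. What is shaped like the part that bears cell_mid but orange is not meant.

How it is judged:
By the outcome, as a careful person would: the job done as asked, in the order asked, and still so for the second after the job is handed in, with the robot touching nothing.
It also fails if it takes over 61 s, if anything falls off the work surface, if the arm or the gripper's body presses on something with over 40 N, if the wrist force passes 120 N, or if a joint passes its speed limit or range.

## Working session

There is one attempt and no reset: what is moved stays moved. The work goes in short steps, each a Python script; the robot and the scene stay as the last script left them, time stands still between calls to the robot, and variables do not carry over. Pictures are saved under pics/ and viewed, about 8 in all and at most 12, crops included, and the job is handed in when it is done.

```bash
ls; mkdir -p pics; cat > h.py <<'E'
import numpy as np, cv2
from rig import robot, open_gripper, clamp, solver, cams, finish_job, readout
def cloud(c):
    d=c["depth"]; v,u=np.mgrid[:d.shape[0],:d.shape[1]]
    P=np.stack([(u-c["cx"])*d/c["fx"],-(v-c["cy"])*d/c["fy"],-d,np.ones_like(d)],-1)
    W=P@np.linalg.inv(c["camera_from_world"]).T
    W[d<=0]=np.nan
    return W[...,:3]
def save(c,n): 
    cv2.imwrite(f"pics/{n}.png",c["pixels"])
E
python3 - <<'E'
from h import *
for n in ["top","scene"]:
    c=cams.read_camera(n); save(c,n); np.savez(n,**c); print({k:c[k] for k in c if k not in("pixels","depth")})
    print((c["depth"]>0).mean())
print(readout.get_time_s(),readout.get_tcp_rot())
a,b=[cv2.imread(f"pics/{n}.png") for n in("top","scene")]
E
```

```text
pics
{'fx': 426.95348719998384, 'fy': 426.95348719998384, 'cx': 322.4677648201482, 'cy': 207.0193567150458, 'camera_from_world': array([[ 2.37505532e-02, -9.99708569e-01,  4.32304849e-03,
         5.73029759e+00],
       [ 9.96592171e-01,  2.40177578e-02,  7.89125555e-02,
        -5.05482192e+02],
       [-7.89933878e-02,  2.43409943e-03,  9.96872168e-01,
        -1.16784683e+03],
       [ 0.00000000e+00,  0.00000000e+00,  0.00000000e+00,
         1.00000000e+00]])}
0.99613671875
{'fx': 467.02912956287474, 'fy': 467.02912956287474, 'cx': 320.80487829351307, 'cy': 202.15924819636814, 'camera_from_world': array([[-8.29582555e-01,  5.57924353e-01,  2.26539295e-02,
         4.17266128e+02],
       [-2.77183809e-01, -4.46687563e-01,  8.50669946e-01,
         6.76777575e+01],
       [ 4.84728708e-01,  6.99421645e-01,  5.25211807e-01,
        -1.51803511e+03],
       [ 0.00000000e+00,  0.00000000e+00,  0.00000000e+00,
         1.00000000e+00]])}
0.99605859375
0.1 [-3.13984952e+00  6.34640793e-05  3.91875568e-01]
```

View pics/top.png

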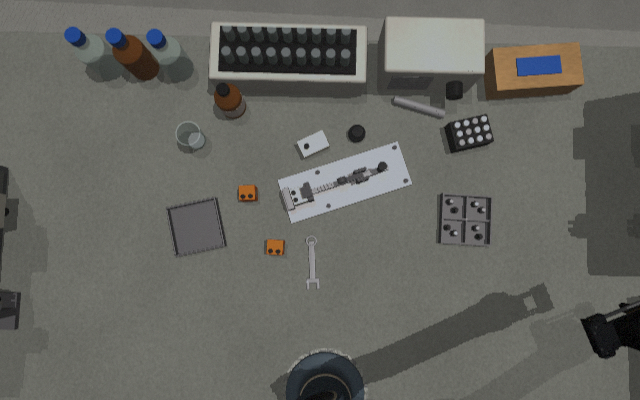

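View pics/scene.png

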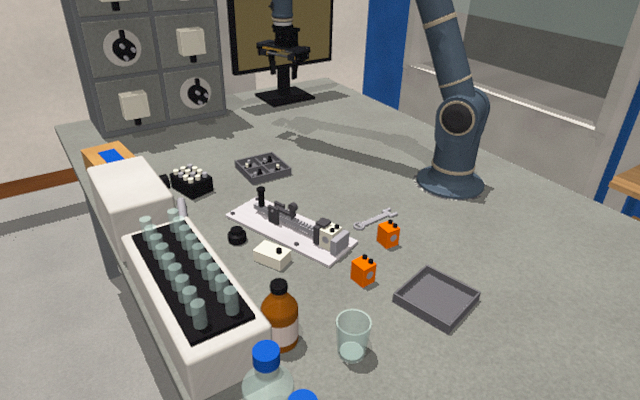

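The top view shows these candidates:
- **Housing:** the white one in the clamp at about (292,197). The look-alikes are orange blocks at (247,193) and (275,247), and the white spare at (312,145).
- **Bar handle:** the black post at about (382,167). The look-alike is a loose black knob at (357,133).
- **Pawl disc:** somewhere around (355,178).
- **Tray:** the empty one at (196,227). The divided one is at (465,220).

Next is a close crop to check the choice, plus depth measurements.

```bash
python3 - <<'E'
from h import *
t=dict(np.load("top.npz")); s=dict(np.load("scene.npz"))
a=cv2.resize(t["pixels"][135:230,270:420],None,fx=4,fy=4,interpolation=cv2.INTER_CUBIC)
b=cv2.resize(s["pixels"][175:270,220:370],None,fx=4,fy=4,interpolation=cv2.INTER_CUBIC)
b=b[:220+0] if 0 else b
cv2.imwrite("pics/crop.png",cv2.resize(np.vstack([a,b]),None,fx=.78,fy=.78))
W=cloud(t)
# base plate: white, z~10
px=t["pixels"].astype(int)
m=((W[...,2]>5)&(W[...,2]<16)&(px.min(-1)>120)).astype(np.uint8)
m[:, :260]=0;m[:,430:]=0;m[:135]=0;m[240:]=0
m=cv2.morphologyEx(m,cv2.MORPH_CLOSE,np.ones((15,15)))
n,l,st,_=cv2.connectedComponentsWithStats(m);k=1+st[1:,4].argmax()
def rect(mask,z):
    # rays onto plane z
    C=np.linalg.inv(t["camera_from_world"]);v,u=np.nonzero(mask)
    d=np.stack([(u-t["cx"])/t["fx"],-(v-t["cy"])/t["fy"],-np.ones(len(u))],-1)@C[:3,:3].T;o=C[:3,3]
    p=o+d*((z-o[2])/d[:,2])[:,None]
    return cv2.minAreaRect(p[:,:2].astype(np.float32)),p
r,_=rect(l==k,10);print("plate",r,st[k])
# tray: dark grey region
m=((px.max(-1)<110)).astype(np.uint8);m[:190]=0;m[265:]=0;m[:,:155]=0;m[:,235:]=0
n,l,st,_=cv2.connectedComponentsWithStats(m);k=1+st[1:,4].argmax()
r,_=rect(l==k,15);print("tray",r,st[k])
sub=(slice(190,265),slice(155,235));print("tray floor z",np.nanmedian(W[220:235,188:205,2]))
# tall points on the clamp
Z=W[...,2]
for lo,hi in((85,100),(66,84),(50,62)):
    mm=(Z>lo)&(Z<hi);mm[:, :275]=0;mm[:,415:]=0;mm[:140]=0;mm[225:]=0
    n,l,st,_=cv2.connectedComponentsWithStats(mm.astype(np.uint8))
    for i in range(1,n):
        if st[i,4]>4:print(lo,st[i],W[l==i].mean(0).round(1),W[l==i].max(0).round(1),W[l==i].min(0).round(1))
E
```

```text
plate ((578.6893920898438, -42.59381103515625), (131.30679321289062, 358.7008972167969), 19.99422264099121) [ 278  142  134   82 5438]
tray ((440.54071044921875, 372.5852355957031), (206.0560760498047, 220.39163208007812), 2.296903371810913) [ 155  190   80   75 4225]
tray floor z 4.52586886903714
85 [378 162   9   9  67] [ 611.2 -136.3   93.1] [ 622.3 -125.6   98.1] [ 600.1 -146.8   87.4]
85 [338 177   8   7  34] [573.4 -30.1  88. ] [580.8 -21.2  92. ] [564.3 -39.9  85.4]
66 [345 177   2   5   5] [576.5 -41.1  80. ] [581.9 -39.9  83.1] [571.3 -42.9  79. ]
66 [337 180   3   4   5] [569.6 -21.1  80.4] [573.4 -18.9  83.4] [565.1 -24.1  77. ]
66 [300 183  14  18 151] [540.7  62.2  72.9] [565.2  78.9  78.7] [519.4  43.8  66.3]
66 [291 191   6   5  17] [538.1  96.5  69. ] [542.5 103.2  73. ] [531.9  89.8  66.5]
66 [293 198   5   6  21] [518.1  91.5  69.4] [524.   97.2  74.3] [510.4  86.1  66.1]
50 [345 167  24  16 149] [588.4 -74.2  57. ] [614.  -41.5  62. ] [ 571.8 -104.2   50.7]
50 [377 168   3   4   5] [ 607.4 -130.    55.9] [ 612.7 -128.    60.7] [ 603.9 -133.2   51.2]
50 [282 188  15  22 152] [524.3 111.2  54.8] [552.1 128.8  61.9] [494.8  89.8  50.8]
50 [297 191   4   4   7] [540.6  82.4  61.2] [543.7  87.5  62. ] [535.6  79.3  60.2]
50 [298 199   5   3   7] [519.5  80.   59.6] [522.6  84.3  62. ] [516.6  73.6  56.9]
50 [300 200   8   4   9] [515.5  68.9  57.6] [520.1  78.7  60.9] [511.6  59.9  51.9]
```

View pics/crop.png

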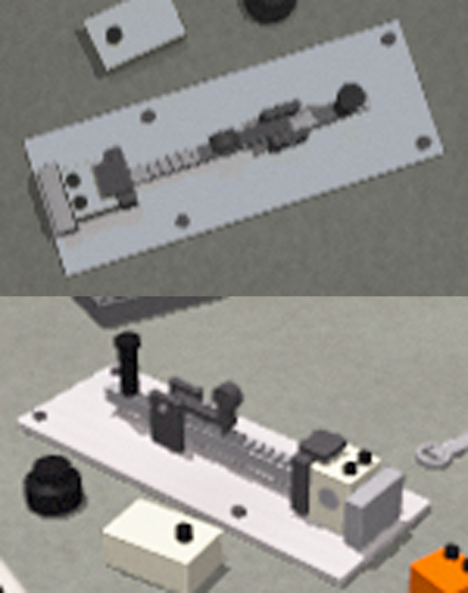

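The crop confirms the parts. In it the white housing with two ports sits under the lip beside the fixed jaw, the disc stands mid-clamp at top px (341,180), and the handle is at (382,167). The handle–disc distance measures 112.7 mm, which fits the stated 113. Next I'll measure the tray and check IK for all the poses.

```bash
cat >> h.py <<'E'
psi=np.radians(19.8)
X=np.array([np.cos(psi),np.sin(psi),0]);Y=np.array([-np.sin(psi),np.cos(psi),0]);Zv=np.array([0,0,1.])
disc=np.array([573.4,-30.1,78]); handle=np.array([611.2,-136.3,70])
E
python3 - <<'E'
from h import *
t=dict(np.load("top.npz"));W=cloud(t)
p=W[180:270,150:240].reshape(-1,3);p=p[(p[:,2]>18)&(p[:,2]<32)]
print("tray",cv2.minAreaRect(p[:,:2].astype(np.float32)),len(p))
m=(W[...,2]>55)&(W[...,2]<80);m[:175]=0;m[225:]=0;m[:,:275]=0;m[:,318:]=0
q=W[m]; r=(q-disc); print("headtop/lip, jaw in clamp frame:")
for lo,hi in((50,58),(58,65),(65,80)):
    k=(q[:,2]>lo)&(q[:,2]<hi);print(lo,np.percentile(r[k]@X,[2,50,98]).round(1),np.percentile(r[k]@Y,[2,50,98]).round(1))
cell=disc+Y*123
for yaw in(psi+np.pi/2,psi-np.pi/2):
    for P in(disc,handle,handle-60*Y,cell,np.array([440,372,40])):
        for z in (60,180):
            s=solver.solve_ik([P[0],P[1],z],[np.pi,0,yaw]);print(round(yaw,2),None if s is None else np.round(s,2))
E
```

```text
tray ((442.1025390625, 368.96026611328125), (140.3979949951172, 141.51451110839844), 13.826136589050293) 426
headtop/lip, jaw in clamp frame:
50 [-26.1  -3.2  28.4] [109.1 149.1 159. ]
58 [-22.   -0.   22.8] [ 88.7 123.2 146.4]
65 [-21.4  -0.7  22.9] [ 86.  102.9 138. ]
1.92 [ 0.44  0.58 -0.62  1.89  0.46  0.81 -0.08]
1.92 [ 0.5   0.43 -0.68  1.8   0.31  1.02  0.04]
1.92 [ 0.57  0.64 -0.58  1.77  0.45  0.87  0.12]
1.92 [ 0.6   0.5  -0.63  1.68  0.33  1.07  0.22]
1.92 [ 0.59  0.67 -0.52  1.69  0.41  0.89  0.25]
1.92 [ 0.62  0.54 -0.56  1.59  0.31  1.1   0.32]
1.92 [ 0.28  0.55 -0.67  1.98  0.48  0.78 -0.33]
1.92 [ 0.41  0.41 -0.82  1.87  0.35  1.01 -0.22]
1.92 [-0.13  0.69 -0.91  1.88  0.68  0.92 -1.02]
1.92 [-0.09  0.51 -0.93  1.78  0.46  1.08 -0.84]
-1.23 [-0.77  0.79  1.11  1.96 -0.88  0.97 -2.01]
-1.23 [-0.81  0.56  1.12  1.87 -0.57  1.08 -2.26]
-1.23 [ 0.08  0.56  0.09  1.8  -0.07  0.78 -2.58]
-1.23 [ 0.14  0.43  0.02  1.7  -0.01  1.01 -2.64]
-1.23 [ 0.14  0.61  0.13  1.72 -0.1   0.82 -2.48]
-1.23 [ 0.18  0.48  0.08  1.62 -0.04  1.04 -2.53]
-1.23 [-1.01  0.74  1.11  2.05 -0.86  0.92 -2.22]
-1.23 [-1.07  0.48  1.12  1.95 -0.51  1.03 -2.51]
-1.23 [ 0.02  0.85 -1.18  1.87  0.91  1.08  1.95]
-1.23 [ 0.04  0.63 -1.18  1.78  0.63  1.17  2.16]
```

```bash
cat >> h.py <<'E'
ori=[np.pi,0,psi+np.pi/2]
def blobs(c,lo,hi,n0=20):
    W=cloud(c);Z=W[...,2];m=((Z>lo)&(Z<hi)).astype(np.uint8)
    n,l,st,_=cv2.connectedComponentsWithStats(m)
    for i in range(1,n):
        if st[i,4]>n0:
            q=W[l==i];r=q-disc
            print(lo,st[i],q.mean(0).round(1),"clamp x",np.percentile(r@X,[2,98]).round(1),"y",np.percentile(r@Y,[2,98]).round(1))
E
python3 - <<'E'
from h import *
robot.move_ptp([*(disc-20*Y)[:2],210],ori)
c=cams.read_camera("wrist");save(c,"w1");np.savez("w1",**c)
blobs(c,84,100);blobs(c,58,80);print(readout.get_time_s(),readout.get_eef_pos(),readout.get_finger_gap())
E
```

```text
84 [ 556  111   84  132 2071] [829.3  50.4  91.7] clamp x [247.1 287.9] y [-69.6  45.7]
84 [314 159  15  21 268] [573.6 -29.   87. ] clamp x [-6.   7.4] y [-8.5  9.2]
84 [311 263  20   6  77] [ 608.1 -126.5   89.3] clamp x [-8.9  9.2] y [-106.1 -100.5]
58 [ 295   10   53   68 3264] [535.2  76.3  67.6] clamp x [-21.6  22.2] y [ 86.  140.7]
58 [ 532   68  108  175 3342] [829.3  65.2  68.8] clamp x [242.8 301.1] y [-80.6  81.4]
58 [306 201   7  30 202] [581.  -87.9  60.6] clamp x [-15.9  -9. ] y [-73.4 -40.9]
58 [328 202   8  29 206] [604.8 -79.7  60.3] clamp x [ 9.4 16.3] y [-73.5 -40.8]
58 [313 254  16  13 139] [ 609.3 -129.5   68.4] clamp x [-8.3  8.6] y [-111.7 -103.4]
2.5 [580.20276044 -50.41838601 209.83195553] 87.12042911893337
```

View pics/w1.png

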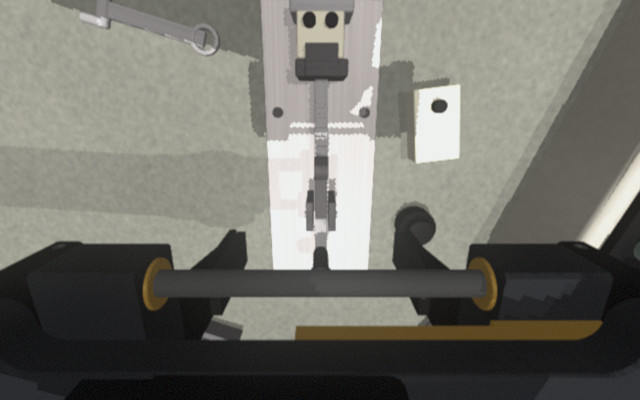

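The wrist view shows the clamp running straight up the image, with the disc at about (321,170), the handle at (320,258) and the housing at (321,30). The disc estimate holds to within 1 mm. Now I'll pinch and lift the pawl.

```bash
python3 - <<'E'
from h import *
d=disc+0.5*X+0.3*Y
def tcp(p): return list(p-19*Zv)
robot.move_straight([d[0],d[1],150],speed=150)
robot.move_straight(tcp(d),speed=80)
print(readout.get_wrist_force())
clamp(20); print("gap",readout.get_finger_gap(),readout.get_wrist_force())
for th in np.linspace(.1,.6,6):
    p=d+Y*(58*np.cos(th)-26*np.sin(th)-58)+Zv*(58*np.sin(th)+26*np.cos(th)-26)
    robot.move_straight(tcp(p),speed=50)
print("gap",readout.get_finger_gap(),readout.get_wrist_force())
open_gripper()
p=np.array(readout.get_eef_pos());robot.move_straight([p[0],p[1],210],speed=150)
h=handle.copy()
c=cams.read_camera("wrist");save(c,"w2")
blobs(c,82,125);print(readout.get_time_s())
E
```

```text
[ 1.0797827  -0.13043186  0.32527838]
gap 13.971069503489952 [ 0.37536685  0.11140372 -0.96827849]
gap 14.02924733559555 [-1.3150562   3.9924179   4.06356148]
82 [ 553  108   87  162 6494] [838.6  33.1 102.9] clamp x [247.9 290.2] y [-78.8  37.2]
82 [313 170  16  39 588] [579.4 -45.7 105.6] clamp x [-6.4  7. ] y [-32.8  -3.7]
82 [310 261  21   8 115] [ 608.2 -127.1   90.3] clamp x [-9.5  9.4] y [-106.7 -100.6]
9.5417
```

```bash
python3 - <<'E'
from h import *
for n in("wrist","scene"):
    c=cams.read_camera(n);save(c,n+"3");W=cloud(c);r=W-disc
    m=(W[...,2]>82)&(abs(r@X)<14)&(abs(r@Y)<60)&(W[...,2]<130);q=r[m]
    print(n,m.sum(),"z",np.percentile(q[:,2]+78,[1,50,99]),"y",np.percentile(q@Y,[1,50,99]))
    k=q[:,2]>q[:,2].max()-5;print((q[k]@Y).mean())
cv2.imwrite("pics/s3c.png",cv2.resize(c["pixels"][175:270,220:370],None,fx=4,fy=4))
E
```

```text
wrist 581 z [ 83.42908418 111.78852507 116.71768738] y [-32.70984712 -15.32331301  -3.17789541]
-22.34101638381069
scene 116 z [ 82.70912987 101.74089163 116.52046689] y [-32.69862895 -16.02254997  -2.75058966]
-21.8308665793283
```

View pics/s3c.png

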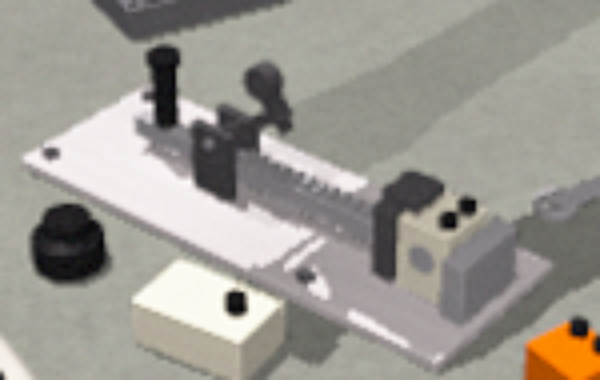

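The scene crop shows the pawl standing up clear of the rack, with the disc top at z≈117 and 22 mm back, so about 0.57 rad. Next I'll pull the bar.

```bash
python3 - <<'E'
from h import *
h=handle+0*X
robot.move_straight([h[0],h[1],160],speed=200)
robot.move_straight([h[0],h[1],49],speed=80)
clamp(25);print("gap",readout.get_finger_gap(),readout.get_wrist_force())
p0=np.array(readout.get_eef_pos())
robot.move_straight(list(p0-30*Y),speed=40);print(readout.get_wrist_force()@Y)
robot.move_straight(list(p0-58*Y),speed=40);print(readout.get_wrist_force()@Y)
for k in range(59,66):
    robot.move_straight(list(p0-k*Y),speed=20);f=readout.get_wrist_force()@Y;print(k,f)
    if f>14:break
print("gap",readout.get_finger_gap(),(np.array(readout.get_eef_pos())-p0)@Y)
open_gripper()
p=np.array(readout.get_eef_pos());robot.move_straight([p[0],p[1],200],speed=150)
cell=disc+Y*118
robot.move_straight([*(cell-55*Y)[:2],200],speed=250)
c=cams.read_camera("wrist");save(c,"w4")
blobs(c,58,80);blobs(c,82,125);blobs(c,48,57);t=cams.read_camera("top")
cv2.imwrite("pics/t4.png",np.vstack([c["pixels"][:250],cv2.resize(t["pixels"][135:230,270:420],(474,300))[:,:].repeat(1,1) if 0 else cv2.copyMakeBorder(cv2.resize(t["pixels"][135:230,270:420],(474,300)),0,0,0,166,0)]))
blobs(t,85,99);print(readout.get_time_s())
E
```

```text
gap 22.579094535404078 [ 2.15370896  1.20165884 -1.1863156 ]
-2.3550862993756243
-1.1234555675959048
59 -0.5886408259817292
60 1.4151195941374994
61 3.848226837960951
62 5.09408474182887
63 7.131157980903806
64 8.224233504994526
65 10.034068477061655
gap 22.424366693627952 -59.94489032051128
58 [623   0  17  54 605] [761.9 260.1  63.3] clamp x [271.3 287.9] y [190.1 228.3]
58 [170   4  15  16 180] [379.9 135.4  59.9] clamp x [-131.8 -120.5] y [215.7 227. ]
58 [ 297  106   46   42 1884] [531.9  85.2  63.5] clamp x [-21.   20.8] y [102.8 141.5]
58 [ 569  131   71  113 2183] [829.3 120.7  68.5] clamp x [274.4 310.7] y [  7.1 107.2]
58 [ 297  196   48   28 1113] [560.5   7.6  71.2] clamp x [-22.8  24. ] y [27.  53.8]
58 [316 249  10   5  50] [575.2 -33.4  75.6] clamp x [-4.1  5.3] y [-5.4 -2.1]
58 [328 297   7   3  21] [609.7 -93.2  60.4] clamp x [ 9.3 16.2] y [-73.4 -69.8]
82 [ 591  174   49   96 2359] [832.1  95.1  97.1] clamp x [275.3 297.2] y [ 1.4 70.2]
82 [315 254  12  15 179] [576.5 -37.1  89.7] clamp x [-5.   6.1] y [-12.1  -2.9]
48 [ 169    0   55   43 1465] [395.8 138.2  52.7] 
[... 694 characters left out ...]
9] y [386.2 449.1]
85 [157  50  28  21  81] [874.5 421.3  92. ] clamp x [424.8 462.3] y [292.5 367. ]
85 [209  79 108   7 215] [829.4 188.7  92.2] clamp x [267.2 360.7] y [-14.7 244.7]
85 [432  80  46  18 240] [ 828.8 -327.    93.4] clamp x [112.6 173.5] y [-421.8 -318.8]
85 [318  83  47   4  93] [829.8 -24.3  91.8] clamp x [223.9 264.3] y [-136.9  -25.3]
85 [215  88  26  23 117] [770.6 267.4  93.4] clamp x [273.  314.9] y [183.7 250.4]
85 [399 155  10   9  68] [ 631.3 -193.    92.5] clamp x [-10.8   9.8] y [-184.2 -162.6]
85 [  0 194   5  35 105] [475.6 854.8  90.8] clamp x [164.8 242.8] y [853.5 882.1]
85 [302 378  44  16  72] [54.8  6.5 91.6] clamp x [-504.4 -464.9] y [163.3 264.7]
20.025
```

View pics/t4.png

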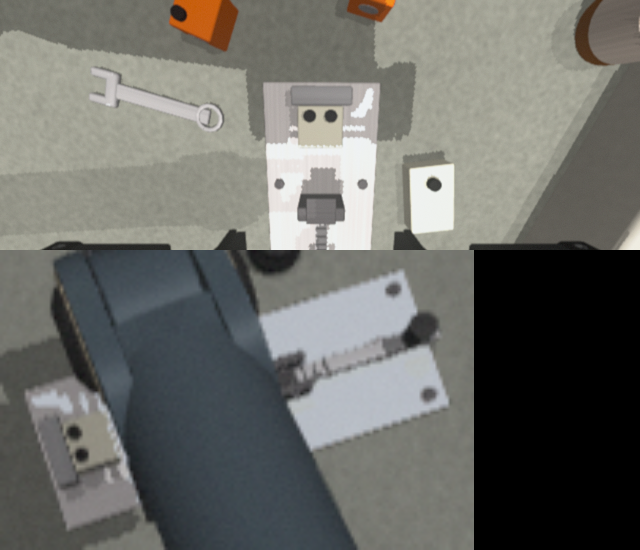

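The bar is 60 mm back: the handle moved from (611,-136) to (631,-193), and the lip is clear of the housing, which hasn't moved. In the wrist view the housing is at (320,122), centred 122 mm ahead of the disc. Now to pick it up and place it.

```bash
python3 - <<'E'
from h import *
cell=disc+Y*122.1-0.1*X
robot.move_straight([*cell[:2],140],speed=200)
robot.move_straight([*cell[:2],27],speed=80);f0=readout.get_wrist_force();print(f0)
clamp(30);print("gap",readout.get_finger_gap(),readout.get_wrist_force())
robot.move_straight([*cell[:2],80],speed=50)
robot.move_straight([*cell[:2],150],speed=120);robot.pause(.2)
f1=readout.get_wrist_force();print("gap",readout.get_finger_gap(),f1)
robot.move_ptp([442.1,369,150],[np.pi,0,np.radians(13.8+90)])
print(readout.get_time_s())
c=cams.read_camera("scene");save(c,"s5");W=cloud(c);
cv2.imwrite("pics/s5c.png",c["pixels"][150:350,220:520].repeat(2,0).repeat(2,1))
E
```

```text
[ 0.52063343  0.20671973 -0.54303687]
gap 43.948028118655095 [ 0.93827564  0.23205439 -0.44173294]
gap 43.64348717297069 [-0.47761367  0.0067381  -3.41773688]
26.2333
```

View pics/s5c.png

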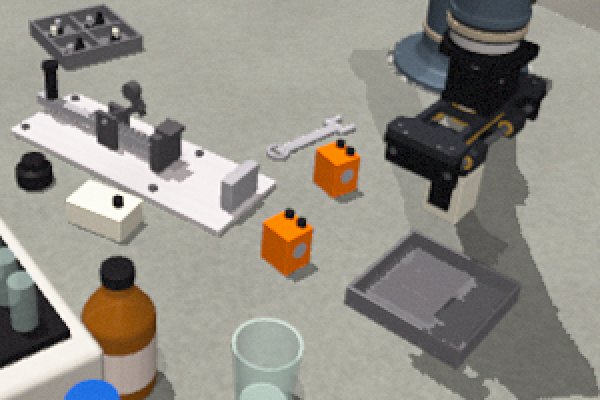

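The housing is held upright, and the pawl is still up with the bar back. Now I'll lower it into the tray, feeling for contact, and check the tray's centre by projecting it into the scene view (tray seen at about (436,298)).

```bash
python3 - <<'E'
from h import *
s=dict(np.load("scene.npz"));q=s["camera_from_world"]@[442.1,369,15,1]
uv=(s["cx"]+s["fx"]*q[0]/-q[2],s["cy"]+s["fy"]*q[1]/q[2]);print("proj",uv)
assert abs(uv[0]-436)<12 and abs(uv[1]-298)<12
P=[442.1,369]
robot.move_straight([*P,60],speed=120);robot.move_straight([*P,26],speed=50);robot.pause(.2)
f1=readout.get_wrist_force()[2]
for z in np.arange(25,19,-.5):
    robot.move_straight([*P,z],speed=10);f=readout.get_wrist_force()[2];print(z,round(f,2))
    if f>f1+2.5:break
open_gripper();print(readout.get_wrist_force())
robot.move_straight([*P,120],speed=80);robot.move_straight([P[0]-40,P[1]-120,260],speed=200)
for n in("top","scene"):
    c=cams.read_camera(n);save(c,n+"6");W=cloud(c);r=W-np.array([*P,0]);k=(abs(r[...,0])<62)&(abs(r[...,1])<62)&(W[...,2]>50)&(W[...,2]<85);q=W[k]
    print(n,q.mean(0),np.percentile(q[:,2],[5,50,95]),cv2.minAreaRect(q[:,:2].astype(np.float32)))
    if n=="top": T=c["pixels"]
cv2.imwrite("pics/f6.png",np.hstack([cv2.resize(T[130:270,150:420],(0,0),fx=1.4,fy=1.4)[:196],cv2.resize(c["pixels"][150:346,220:520],(0,0),fx=1.0,fy=1.0)]))
print(readout.get_time_s(),readout.get_finger_gap())
E
```

```text
proj (np.float64(436.33746074237547), np.float64(295.2853840924213))
25.0 -3.23
24.5 -2.7
24.0 -2.39
23.5 -3.07
23.0 -3.3
22.5 -2.85
22.0 -2.61
21.5 3.99
[-0.62980735  0.70835449  0.38339989]
top [453.84342138 352.16919675  57.41812046] [54.20353483 58.44171041 59.19968016] ((453.8081359863281, 352.59698486328125), (0.1830495148897171, 6.651849746704102), 3.213876962661743)
scene [447.57415078 372.16888241  57.93926725] [51.98347448 57.73021412 64.49541245] ((444.602294921875, 369.90057373046875), (47.885589599609375, 40.1324348449707), 15.38317584991455)
33.7667 86.77947012714928
```

View pics/f6.png

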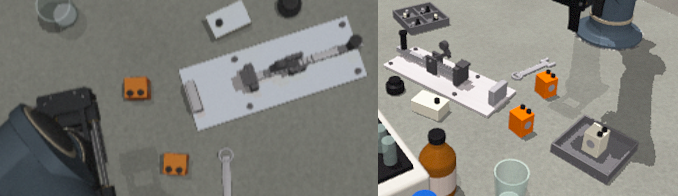

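The housing stands upright near the tray's centre with its top at about z 58, and the arm is clear. One last numeric check of the pawl and bar, then I'll hand in.

```bash
python3 - <<'E'
from h import *
W=cloud(cams.read_camera("top"));r=W-disc
for lo,hi in((-60,20),(-200,-140)):
    m=(W[...,2]>84)&(abs(r@X)<14)&(r@Y>lo)&(r@Y<hi);print(m.sum(),W[m].max(0)[2],(r[m]@Y).mean())
finish_job();print(readout.get_time_s())
E
```

```text
76 118.8999654974491 -19.677352497999617
68 98.07646587217596 -172.8641762311009
the job is handed in; nothing more can be done
the job is handed in; nothing more can be done
```

The job is done and handed in at about 34 s on the robot's clock, against the 61 s limit. I lifted the pawl first, then slid the bar back, then moved the housing.

- **Pawl:** it is up at about 0.57 rad. The last check put the top of the disc at z≈118 mm, so it stayed where I left it.
- **Bar:** it is fully back against its stop. It travelled 60 mm by arm position, and the camera agreed to within 0.2 mm.
- **Housing:** I gripped it at 30 N, with the fingers stopping at 43.9 mm. I lowered it into the empty tray until the wrist felt the floor, then released it. It stands upright at about (445, 370), with its top at z≈58 mm.

**Checks that disagreed:**
- **Top view after placing:** the arm hid the housing from this camera, so that reading was useless. The final position and upright check come from the scene camera only.
- **Handle grip:** the fingers stopped at about 22.5 mm instead of the post's 18 mm, so I probably gripped partly on the knob. The bar still moved its full travel.

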